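# Put a cell on charge and click the current dial up to the blue tick

## Task

Put the blue cell with the black sleeve on charge: lay it in the charger's open bay with its button (plus) end against the fixed terminal at the back, pushing the sprung contact back with its other end instead of forcing it down. Then turn the current dial clockwise, click by click, until its white pointer rests at the blue tick; do not let it click beyond the blue tick at any time, for that current would spoil the cell. The dial's bar grip is worn and loose on its shaft, so count the clicks you feel rather than trusting the angle of the bar; pinch the dial lightly, handle charger and cell gently, and leave everything else on the desk where it is.

Things in the scene. Friction and masses are not known exactly. Their poses are not given: they have to be found in the camera images.
- cell: the blue cell with a black sleeve over its minus end: a cylinder 26 mm in diameter, 65 mm long without the button, about 90 g, lying on the desk. Origin at its centre on the axis, 13 mm above the desk; its own x axis runs along its length toward the plus end (y and z are any, as it rolls)
- cell_plus (a point): tip of the cell's plus button (11 mm wide, 2 mm proud of the end face), 34.5 mm from the cell's centre along its x axis
- charger: the dark grey bench charger, fixed to the desk, 160 mm (its x, front to back) by 220 mm (its y). Origin under its centre; x points from its front (near the robot) to its back, z up. On its +y half is the open bay, on its -y half a control block whose panel is 45 mm above the desk. Its place and yaw change each time
- bay_floor (a point): centre of the bay's floor, 26 mm above the desk; axes as the charger's. The bay runs along the charger's x. Four rails 9 mm high, 29 mm apart inside, guide the cell near its ends only (18 to 31 mm from the centre); beside the middle of the cell the floor is free for fingers, 45 mm to either side
- plus_contact (a point): point on the fixed plus terminal that the button must touch: 34.5 mm behind (+x) and 13 mm above the bay floor centre. The terminal block faces -x and is 17 mm high above the bay floor, 30 mm wide, and the case behind it is as high. Held level with its underside above the block, the cell can push the sprung contact back and then be lowered straight in
- minus_contact (a point): point on the face of the sprung minus contact, 13.5 mm above the bay floor: a black plate 24 mm wide, its top 34.5 mm above the bay floor. At rest its face is 25.5 mm in front (-x) of the bay centre and 60 mm from the plus terminal. It slides toward -x by up to 14 mm; spring 3.6 N at rest and 0.45 N more per mm. A seated cell holds it 7 mm back
- dial_axis (a point): centre of the current dial on the panel, 45 mm above the desk; axes as the charger's. Black skirt 54 mm across, its top 7 mm above the panel, with a bar grip on it; 50 mm of free room around. Each click takes about 0.25 N m to start, less and less up to half way, then the shaft snaps on by itself to the next position and stays there. It resists likewise the other way
- pointer (a point): white pointer mark on the skirt, 24 mm from the dial's axis, 7 mm above the panel; its x axis points outward. It turns with the switch shaft and shows the true setting. Ticks every 15 degrees, one click each: position 0 is along the charger's +y; clockwise from above (from +y toward +x) goes up to 9. Blue tick: position 6, along +x. It starts at position 0, 1, 2 or 3
- grip_bar (a point): middle of the dial's bar grip, on the dial's axis, 19.5 mm above the panel. The bar is 40 mm long (along this point's x), 11 mm thick (y), from 7.5 to 29.5 mm above the panel. Worn on its shaft, it turns freely several degrees to either side of the pointer before it takes the shaft along, and where it lies in this play differs each time
- blue_tick (a point): where the pointer mark stands when the dial is at the blue tick (position 6): 24 mm from the dial's axis along the charger's +x, 7 mm above the panel
- next_tick (a point): where the pointer mark would stand one click too far (position 7)
- spare_cell: bystander: the other cell, green without sleeve, same size as the blue one, lying on the desk; origin at its centre, its own x axis along its length
- earbud_case: bystander: dark grey rounded earphone case, 60 x 46 x 24 mm; origin under its centre
- paper_roll: bystander: roll of white and pink paper, 210 mm long, 48 mm thick, lying; origin under its centre
- tape_roll: bystander: roll of blue tape lying flat, 68 mm across, 19 mm high; origin under its centre
- screwdriver: bystander: yellow-handled screwdriver, 160 mm long, lying; origin under its middle
- flux_jar: bystander: small amber jar with a black cap, 42 mm across, 42 mm high; origin under its centre
- mug: bystander: white mug, 80 mm across, 92 mm high; origin under its centre
- strip_tray: bystander: flat grey parts tray, 110 x 75 x 22 mm; origin under its centre
Mind the look-alikes: they are no part of the job. Of the things shaped like the cell, the blue one is meant.

How it is judged:
By the outcome, as a careful person would: the job done as asked, in the order asked, and still so for the second after the job is handed in, with the robot touching nothing.
It also fails if it takes over 70 s, if anything falls off the work surface, if the arm or the gripper's body presses on something with over 40 N, if the wrist force passes 120 N, or if a joint passes its speed limit or range.

## Robot

A 6-joint arm with a two-finger parallel gripper is mounted at the origin on the work surface. World frame = base frame: x ahead of the robot, y to its left, z up, the work surface at z = 0. Lengths are in m, angles in rad, forces in N, time in s.
With the tool pointing down it reaches from about 0.425 to 0.95 m from the base axis. Payload 3.5 kg.
Tool frame: the origin (TCP) lies at the very end of the fingers, on their centre line; the grasp point (between the pads) lies 19 mm behind it; z points along the fingers, y is the line along which they close (so a half turn about z gives the same grasp; the last joint's range is limited). The gripper opens to 85 mm and grips with 20 to 120 N. Pads are 22 mm wide; open, the fingers measure 114 mm over their backs; the gripper's body (76 mm by 85 mm) begins 54 mm behind the grasp point. The pads swing forward as they close: fully open they stand 13 mm farther back than shut.
Start: joints at [1.162, 0.286, 1.577, -0, 1.279, -0.15], TCP at [0.173, 0.653, 0.231] pointing down, gripper open.
Joint ranges: [-2.77, 2.77], [-0.9, 2.22], [0.21, 2.48], [-1.53, 4.67], [0.24, 2.81], [-2.84, 2.84]. Speed limits (rad/s): [2.79, 2.79, 3.14, 3.14, 3.14, 3.14].

## Interface

Orientations are given as a unit quaternion [x, y, z, w].
In Python, from plant import ctrl gives the robot as it stands.
- The arm moves only by the tool carry_out, never from a script. Its argument "deltas" is one flat list of numbers, 6 for each row, row after row: the shift along the tool's x, y, z in m, then the turn, a rotation vector about the tool's x, y, z in rad. A call has 1 to 5 rows; each row is the pose to reach, as a shift and turn from the pose commanded when the call began, along the tool's axes at that moment; what a row does not reach only later rows make up. A row lasts 1/8 s, in which the tool goes at most 62.5 mm and 10.7 degrees, less where a joint would pass 70% of its speed; a pose out of reach is approached as far as the arm can. A call with a gripper value outside its range is refused whole. "grip" is the opening in per cent of the stroke, from 0 (shut) to 100 (fully open), set as the call begins (left out, the last holds). The fingers move at their own pace and stop on an object; "grip_force" is the grip in N (left out, the last holds). Time passes only in rows, so rows that repeat a pose let the fingers close. It gives the time, the measured TCP pose, the force, the opening and the grip force at its end, in the units of the state.
- ctrl.get_state(): the state, without advancing time (a new reading comes with each control period).
- ctrl.read_camera(name): name is "scene" or "top"; returns (picture, depth): 400x640x3 uint8, red, green, blue; 400x640 float32, m along the optical axis (not along the pixel's ray), 0 where there is no reading.
- ctrl.camera_model(name): a dict with "intrinsics" (3x3 intrinsics, pixels), "extrinsics" (4x4, takes a point from world to camera coordinates). Camera axes: x right, y down, z forward; pixel columns grow to the right and rows downward; lengths in m; the calibration is good to about 2 mm. A picture is of the moment at which its call begins. camera_model takes no time and is no camera call.
- ctrl.sign_off(): hands the job in; it is judged then, once.
Trained networks look in the newest picture that a camera, given by its name, has taken for a name from the list of things; names that differ only in an ending like _2 or _b are one class to them, and where a whole thing is asked for, a point or a joint stands for the part that bears it (a point fixed in the world has none). Each returns a list of dicts, best first, with "score" (0 to 1); they miss things now and then, are a little off and sometimes report something else, mostly with a low value. They report only what shows in the picture. A call takes as long as a camera call. They do not tell look-alikes from the thing itself.
- ctrl.find_in(camera, query): "uv" ([column, row] in pixels, amid what is visible of it).
The state is a dict: "time": time; "qpos": joint angles; "dq": joint speeds; "joint_efforts": joint torques, N m; "eef_pos": TCP position; "tcp_rot": TCP orientation; "contact_force": force on the tool from outside, world axes, zero at the start; "wrist_torque": the same for the moment, N m; "opening": opening from 0.0 (shut) to 1.0 (fully open); "finger_force": force on a finger pad.
Only numpy, scipy, OpenCV 4.12 (cv2) and the standard library are available. Lean on these libraries where they do the work, as an engineer would, in place of code of your own. Each camera call takes 0.05 s, during which the arm holds its last target. There are 200 camera calls.

## Working session

There is one attempt and no reset: what is moved stays moved. The work goes in short steps, Python scripts to look and compute and a tool call to move; the robot and the scene stay as the last step left them, time stands still between calls to the robot, and variables do not carry over. Pictures are saved under pics/ and viewed, at most 10 in all, crops included, and the job is handed in when it is done.

Besides the shell and the picture viewer there is one more tool, called after ">>>" as name(argument=value, ...) on one line, values as JSON. carry_out: Moves the arm, as the interface text tells. Its arguments: {"type":"object","properties":{"deltas":{"type":"array"},"grip":{"type":"number"},"grip_force":{"type":"number"}},"required":["deltas"]}

```bash
mkdir -p pics; ls
cat > h.py <<'E'
import numpy as np, cv2
from plant import ctrl
from scipy.spatial.transform import Rotation as R
def snap(n,f=None):
    im,d=ctrl.read_camera(n)
    if f: cv2.imwrite('pics/'+f,im[:,:,::-1])
    return im,d
def world(n,uv,depth):
    m=ctrl.camera_model(n);K=np.array(m['intrinsics']);T=np.array(m['extrinsics'])
    uv=np.atleast_2d(uv).astype(float);depth=np.atleast_1d(depth)
    p=np.c_[(uv[:,0]-K[0,2])/K[0,0],(uv[:,1]-K[1,2])/K[1,1],np.ones(len(uv))]*depth[:,None]
    return (p-T[:3,3])@T[:3,:3]
def onz(n,uv,z):
    a=world(n,uv,1.0);b=world(n,uv,2.0)
    return a+(b-a)*((z-a[:,2])/(b[:,2]-a[:,2]))[:,None]
def pix(n,P):
    m=ctrl.camera_model(n);K=np.array(m['intrinsics']);T=np.array(m['extrinsics'])
    c=np.atleast_2d(P)@T[:3,:3].T+T[:3,3];q=c@K.T
    return q[:,:2]/q[:,2:]
def cloud(n,d):
    v,u=np.mgrid[0:400,0:640]
    P=world(n,np.c_[u.ravel(),v.ravel()],d.ravel()).reshape(400,640,3)
    P[d==0]=np.nan
    return P
E
cat > a.py <<'E'
from h import *
np.set_printoptions(precision=4,suppress=True)
for n in('top','scene'):
    im,d=snap(n,n+'0.png')
    np.savez(n+'0.npz',im=im,d=d)
    m=ctrl.camera_model(n); print(n,np.array(m['extrinsics'])[:3])
    for q in['cell','cell_plus','charger','bay_floor','dial_axis','pointer','grip_bar','plus_contact','minus_contact','blue_tick','spare_cell']:
        for r in ctrl.find_in(n,q)[:3]:
            u=r['uv'];D=d[int(u[1]),int(u[0])]
            print(q,round(r['score'],2),np.round(u,1),world(n,u,D)[0])
print(ctrl.get_state())
E
python3 a.py
```

```text
pics
top [[-0.0156 -0.9998 -0.0129  0.0257]
 [-0.9928  0.017  -0.1183  0.4552]
 [ 0.1185  0.011  -0.9929  1.2441]]
cell 0.74 [231.8 286.9] [0.2099 0.2719 0.022 ]
cell 0.64 [249.2 210.5] [0.4232 0.2235 0.0245]
cell 0.53 [203.4 188.1] [0.4897 0.3548 0.026 ]
cell_plus 0.72 [230.3 290.4] [0.2003 0.2761 0.0216]
cell_plus 0.6 [265.1 175.8] [0.5225 0.1781 0.0242]
cell_plus 0.53 [250.8 207.9] [0.4307 0.2191 0.0235]
charger 0.87 [334.5 154. ] [ 0.5778 -0.0217  0.046 ]
bay_floor 0.95 [335.4 152.3] [ 0.5823 -0.0243  0.0475]
dial_axis 0.86 [332.  153.6] [ 0.5799 -0.0147  0.0422]
pointer 0.73 [354.6 147.7] [ 0.5885 -0.0772  0.0737]
pointer 0.72 [470.2 131.7] [ 0.6451 -0.4202  0.0088]
plus_contact 0.95 [332.7 156.2] [ 0.5736 -0.0167  0.0366]
blue_tick 0.88 [332.8 155.3] [ 0.5741 -0.0169  0.046 ]
blue_tick 0.3 [235.4 167.3] [0.5486 0.2636 0.0251]
spare_cell 0.54 [235.8 167.6] [0.5478 0.2625 0.025 ]
scene [[ 0.3178  0.9481 -0.004  -0.1518]
 [ 0.7149 -0.2424 -0.6559 -0.2633]
 [-0.6228  0.2056 -0.7548  1.7521]]
cell 0.54 [416.7 199.2] [0.5071 0.3655 0.0168]
cell 0.25 [307.2 247.2] [ 0.5999 -0.0803  0.
[... 600 characters left out ...]
t 0.75 [325.5 241.1] [ 0.5959 -0.0166  0.0467]
minus_contact 0.6 [329. 223.] [0.5214 0.022  0.0356]
minus_contact 0.28 [376.9 194.5] [0.4406 0.2372 0.018 ]
blue_tick 0.57 [318.3 243.6] [ 0.5992 -0.0424  0.0488]
{'time': 1.2, 'qpos': array([ 1.162 ,  0.2862,  1.5767, -0.    ,  1.2786, -0.15  ]), 'dq': array([ 0.0004,  0.0001,  0.0015,  0.0001, -0.0012, -0.0008]), 'joint_efforts': array([  0.0004, -40.5954, -29.2942,  -0.0002,   0.0006,  -0.    ]), 'eef_pos': array([0.1727, 0.6525, 0.2314]), 'tcp_rot': array([0.129 , 0.9916, 0.    , 0.    ]), 'contact_force': array([ 0.1489, -0.5825,  1.011 ]), 'wrist_torque': array([0.0362, 0.0167, 0.0003]), 'finger_force': 0.0, 'opening': 0.9950372354480578}
```

```bash
python3 -c "
import cv2
a=cv2.imread('pics/top0.png')[110:310,170:430];cv2.imwrite('pics/t1.png',cv2.resize(a,(780,600),interpolation=3))
a=cv2.imread('pics/scene0.png')[170:290,270:430];cv2.imwrite('pics/s1.png',cv2.resize(a,(800,600),interpolation=3))"
```

```text
(no output)
```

View pics/t1.png

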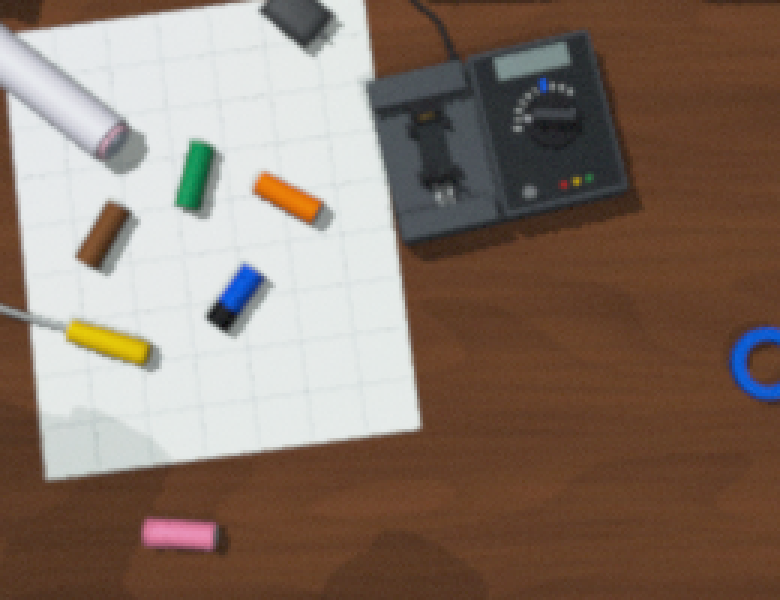

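View pics/s1.png

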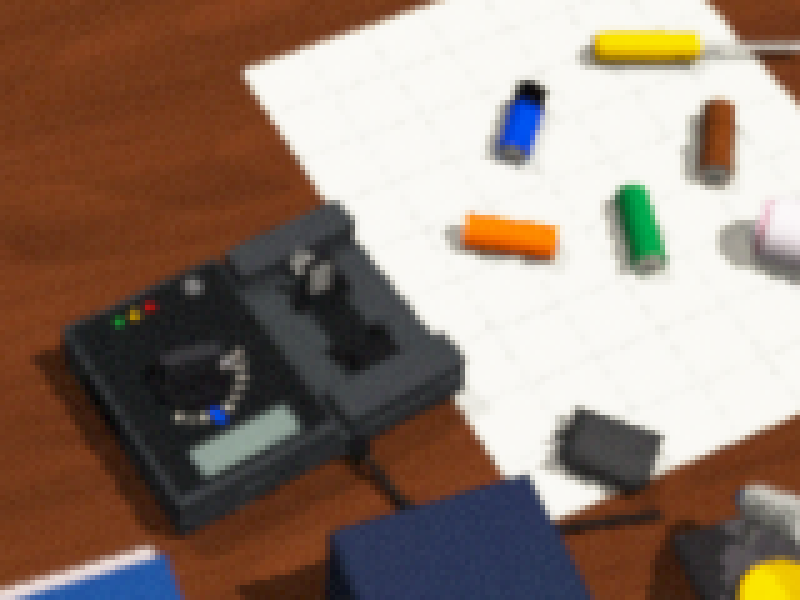

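Candidates in the top view: blue with black sleeve (249,210), green (235,168), orange (266,176), brown (204,188) and pink (231,288). By the description I choose the blue one; its sleeve is at the lower-left end, so plus points up-right. The charger's centre is near (335,154), and the dial pointer is near position 0 or 1. Next I fit the poses.

```bash
cat > b.py <<'E'
from h import *
np.set_printoptions(precision=4,suppress=True)
Z={n:np.load(n+'0.npz') for n in('top','scene')}
for n in Z:
    P=cloud(n,Z[n]['d']);np.save(n+'P.npy',P)
    x,y,z=P[...,0],P[...,1],P[...,2]
    desk=(x>.3)&(x<.4)&(y>-.1)&(y<.1);print(n,'desk z',np.nanmedian(z[desk]),np.nanstd(z[desk]))
    m=(x>.45)&(x<.72)&(y>-.2)&(y<.14)&(z>.03)&(z<.09)
    m=cv2.morphologyEx(m.astype('u1'),cv2.MORPH_OPEN,np.ones((2,2),'u1'))
    k,l,s,c=cv2.connectedComponentsWithStats(m);i=1+np.argmax(s[1:,4]);Q=P[l==i]
    r=cv2.minAreaRect((Q[:,:2]*1000).astype('f4'));print(' rect',r,len(Q))
    t=Q[Q[:,2]>.058];print(' bar mean',t.mean(0),len(t),'panel z',np.nanmedian(Q[:,2]))
    im=Z[n]['im'];hsv=cv2.cvtColor(im,cv2.COLOR_RGB2HSV)
    bx=(x>.36)&(x<.48)&(y>.17)&(y<.28)
    b=bx&(hsv[...,0]>105)&(hsv[...,0]<130)&(hsv[...,1]>120)&(hsv[...,2]>60); k=bx&(hsv[...,2]<60)
    for nm,mm in(('blue',b),('black',k)):
        v,u=np.nonzero(mm);print(' ',nm,len(u),u.mean(),v.mean(),'z16',onz(n,[[u.mean(),v.mean()]],.016),'cloud',np.nanmean(P[mm],0),np.nanmax(P[mm][:,2]))
    # all points of cell by height
    c=bx&(z>.012);C=P[c];rr=cv2.minAreaRect((C[:,:2]*1000).astype('f4'));print(' cellrect',rr,len(C),np.percentile(C[:,2],[50,90,98]))
    w=np.linalg.svd(C[:,:2]-C[:,:2].mean(0),full_matrices=0)[2][0];print(' axis',np.degrees(np.arctan2(w[1],w[0])))
E
python3 b.py
```

```text
top desk z 0.0003206923381603533 0.0025698088300660227
 rect ((598.0398559570312, -76.11377716064453), (163.51458740234375, 104.5445556640625), 5.47161340713501) 2361
 bar mean [ 0.5884 -0.0762  0.0716] 64 panel z 0.04579809865669159
  blue 125 249.504 206.344 z16 [[0.436  0.2241 0.016 ]] cloud [0.4352 0.2228 0.0238] 0.031247694407349955
  black 42 243.83333333333334 215.42857142857142 z16 [[0.4101 0.2403 0.016 ]] cloud [0.4095 0.2388 0.0242] 0.03059069850724194
 cellrect ((430.395751953125, 227.15725708007812), (26.8750057220459, 66.35567474365234), 54.11261749267578) 207 [0.0236 0.028  0.0297]
 axis 144.9581157172201
scene desk z -0.000523177093885964 0.0025507981712110314
 rect ((533.99365234375, 98.14872741699219), (155.88778686523438, 0.0), 10.893477439880371) 2208
 bar mean [ 0.5886 -0.0651  0.0683] 72 panel z 0.044261178311419555
  blue 64 373.9375 194.34375 z16 [[0.4348 0.2281 0.016 ]] cloud [0.4403 0.2251 0.023 ] 0.030236036919123164
  black 10 375.8 187.9 z16 [[0.4074 0.2476 0.016 ]] cloud [0.4138 0.2439 0.0239] 0.027785135883068558
 cellrect ((434.010009765625, 227.34408569335938), (24.17190933227539, 68.55240631103516), 54.340301513671875) 104 [0.0227 0.0271 0.0288]
 axis -35.80253857128254
```

```bash
cat > c.py <<'E'
from h import *
def ortho(n,im,z,x0=.50,x1=.72,y0=-.20,y1=.12,s=2000):
    # rows: x descending, cols: y descending
    xs=np.arange(x1,x0,-1/s);ys=np.arange(y1,y0,-1/s);Y,X=np.meshgrid(ys,xs)
    q=pix(n,np.c_[X.ravel(),Y.ravel(),np.full(X.size,z)]).reshape(*X.shape,2).astype('f4')
    return cv2.remap(im,q[...,0],q[...,1],cv2.INTER_CUBIC)
if __name__=='__main__':
    o=[ortho(n,np.load(n+'0.npz')['im'],.045)[:, :] for n in('top','scene')]
    o=[np.clip(i*1.8,0,255).astype('u1') for i in o]
    g=np.hstack(o)
    g=np.vstack(o)
    print(g.shape)
    cv2.imwrite('pics/o1.png',cv2.resize(g,None,fx=.68,fy=.68)[:,:,::-1])
E
python3 c.py
```

```text
(880, 640, 3)
```

View pics/o1.png

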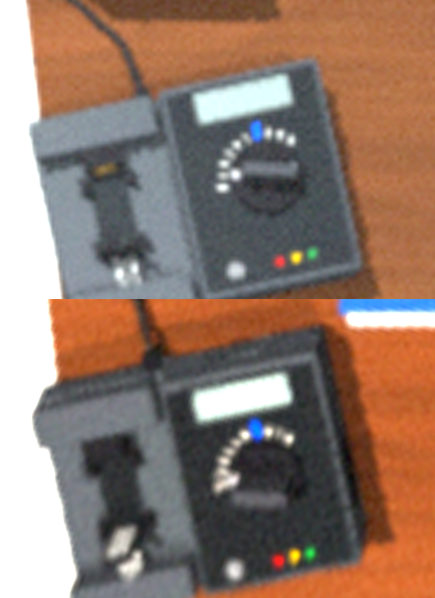

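```bash
cat > d.py <<'E'
from h import *
from c import ortho
np.set_printoptions(precision=4,suppress=True)
S=4000
def rect(n,im,z,c,yaw,hx,hy,s=S):
    a=np.arange(hx,-hx,-1/s);b=np.arange(hy,-hy,-1/s);B,A=np.meshgrid(b,a)
    X=c[0]+A*np.cos(yaw)-B*np.sin(yaw);Y=c[1]+A*np.sin(yaw)+B*np.cos(yaw)
    q=pix(n,np.c_[X.ravel(),Y.ravel(),np.full(X.size,z)]).reshape(*X.shape,2).astype('f4')
    return cv2.remap(im,q[...,0],q[...,1],cv2.INTER_CUBIC)
if __name__=='__main__':
  for n in('top','scene'):
    im=np.load(n+'0.npz')['im']
    best=[]
    for yd in np.arange(7,17,.25):
        g=cv2.cvtColor(rect(n,im,.045,(.595,-.075),np.radians(yd),.075,.055,1500),cv2.COLOR_RGB2GRAY).astype(float)
        g=np.minimum(g,120)
        best.append((np.var(np.diff(g.mean(0)))+np.var(np.diff(g.mean(1))),yd))
    print(n,sorted(best)[-4:])
    hsv=cv2.cvtColor(im,cv2.COLOR_RGB2HSV);P=np.load(n+'P.npy')
    m=(hsv[...,0]>105)&(hsv[...,0]<125)&(hsv[...,1]>140)&(hsv[...,2]>70)&(P[...,0]>.58)&(P[...,0]<.65)&(abs(P[...,1]+.07)<.05)
    v,u=np.nonzero(m);print('blue tick',len(u),onz(n,[[u.mean(),v.mean()]],.045))
  yaw=np.radians(12)
  t=[np.clip(rect(n,np.load(n+'0.npz')['im'],z,(.59,-.075),yaw,.045,.045)*1.6,0,255).astype('u1') for n in('top','scene') for z in(.045,.052)]
  o=np.vstack([np.hstack(t[:2]),np.hstack(t[2:])]);o=cv2.resize(o,(600,600))
  cv2.imwrite('pics/dial.png',o[:,:,::-1])
E
python3 d.py
```

```text
top [(np.float64(3.380609936711081), np.float64(12.75)), (np.float64(3.398390277519246), np.float64(12.0)), (np.float64(3.4000479662397067), np.float64(12.5)), (np.float64(3.4064770731222005), np.float64(12.25))]
blue tick 14 [[ 0.6236 -0.0681  0.045 ]]
scene [(np.float64(4.77238986711046), np.float64(12.5)), (np.float64(4.777834410550758), np.float64(11.75)), (np.float64(4.796562535522088), np.float64(12.25)), (np.float64(4.8119319209231755), np.float64(12.0))]
blue tick 12 [[ 0.6248 -0.0677  0.045 ]]
```

View pics/dial.png

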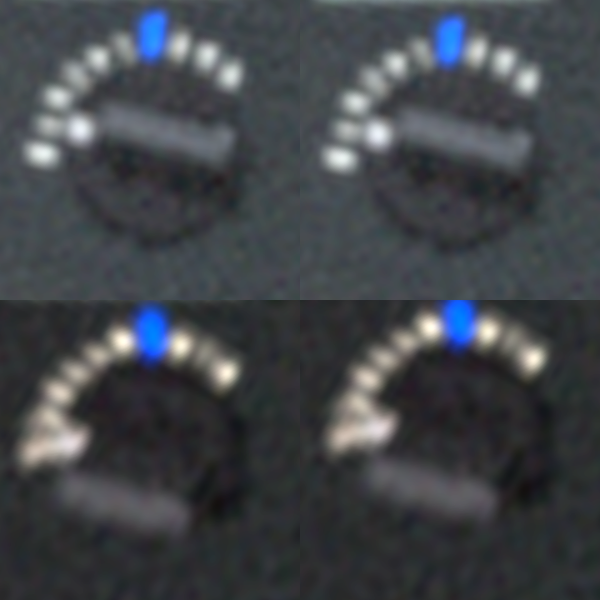

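Pointer: in the rectified top view it sits at about (77,133) about the centre (152,155), radius 23.5 mm and angle 16°, so it is at position 1. That means 5 clicks. The bar lies at about 12°. Next, the bay close up.

```bash
cat > e.py <<'E'
from h import *
from d import rect
yaw=np.radians(12.2)
t=[]
for n in('top','scene'):
  for z in(.026,.043):
    r=rect(n,np.load(n+'0.npz')['im'],z,(.56,.033),yaw,.06,.06,2500)
    r=np.clip(r*2.2,0,255).astype('u1')
    for k in range(0,300,50): r[k,::4]=(255,255,0); r[::4,k]=(255,255,0)
    t.append(r)
o=np.vstack([np.hstack(t[:2]),np.hstack(t[2:])])
cv2.imwrite('pics/bay.png',o[:,:,::-1])
# height map profile
P=np.concatenate([np.load(n+'P.npy').reshape(-1,3) for n in('top',)])
c=np.array([.56,.033]);Rm=np.array([[np.cos(yaw),np.sin(yaw)],[-np.sin(yaw),np.cos(yaw)]])
q=(P[:,:2]-c)@Rm.T
for a in np.arange(.09,-.08,-.006):
    row=[]
    for b in np.arange(.066,-.067,-.006):
        m=(abs(q[:,0]-a)<.0035)&(abs(q[:,1]-b)<.0035);row.append('%3d'%(1000*np.nanmedian(P[m,2])) if m.any() else ' . ')
    print('%4d'%(a*1000),' '.join(row))
E
python3 e.py
```

```text
90   0   0   1   4  .   .   .   .   .   .   .   .   .   .   .   .   .   22  20   1  .   .   . 
  83   1   0   4  41  42  42  42  43  42  44  41  40  42  41  41  43  40  42  43  20  43  43  45
  77   0   1   0  43  44  43  42  41  42  42  43  40  42  44  43  45  43  42  44  33  45  43  45
  71   2   0   3  42  44  45  42  43  43  41  41  42  43  41  44  43  42  43  40  26  44  44  44
  65   2  -1   0  40  43  44  42  43  43  43  41  41  43  42  43  41  41  43  44  35  44  44  45
  59   2  -1   0  40  44  41  42  40  41  43  42  42  42  42  43  43  45  43  43  28  43  45  46
  53   2   2   0  26  29  25  28  33  37  43  44  42  41  41  37  36  32  33  24  41  44  44  45
  47   2   3   2  24  23  23  27  27  26  41  44  42  41  45  25  27  25  26  26  32  46  46  45
  41   0   1   1  25  26  26  25  27  25  41  42  42  41  30  25  25  26  26  26  30  46  44  43
  35   1   0   0  25  27  24  24  25  36  24  28  26  27  26  33  28  25  26  26  29  46  45  45
  29   0   0   0  24  26  25  26  26  32  25  27  25  26  28  30  27  25  25  25  31  46  44  46
  23   1   0   1  24  27  26  27  2
[... 1010 characters left out ...]
4  25  29  44  45  44
 -42   0   0   0  24  27  28  25  25  26  24  32  40  36  27  27  25  25  26  26  29  45  47  44
 -48  -1   0  -1  34  43  43  42  43  43  41  44  42  40  42  44  39  42  41  44  29  45  46  46
 -54   0   1  -1  45  45  44  45  43  45  41  41  44  45  47  43  45  46  46  42  41  45  43  44
 -60   2   1   1  41  47  44  44  44  45  44  45  45  42  46  44  45  47  45  43  25  44  47  46
 -66   0   0   0  43  46  44  43  46  45  45  44  45  44  44  44  44  45  45  45  40  43  43  47
 -72   0   0  -1  24  34  35  38  40  40  41  40  41  40  40  37  38  35  41  28  24  37  39  33
 -78   0   1  -3   0   0   1   0   1   1  -1   0   0   0  -2   1   0  -1   0   0   0   3   1   0
```

View pics/bay.png

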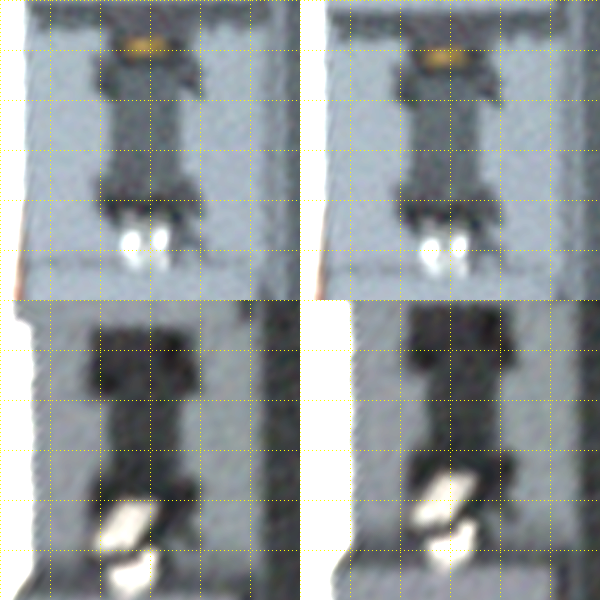

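The bay picture shows the gold terminal at about (146,46), and the rails, plate and recess centred near column 148. I'll refine from the depth with logistic edge fits.

```bash
cat > f.py <<'E'
from h import *
np.set_printoptions(precision=4,suppress=True)
c=np.array([.56,.033]);y=np.radians(12.2)
Rm=np.array([[np.cos(y),np.sin(y)],[-np.sin(y),np.cos(y)]])
def edge(x,hi):  # best split: x>e => hi
    e=np.arange(x.min(),x.max(),.00025)
    s=[np.mean((x>k)==hi) for k in e];b=np.max(s);return np.mean(e[np.array(s)>=b-.001]),b
for n in('top','scene'):
    P=np.load(n+'P.npy').reshape(-1,3);P=P[np.isfinite(P[:,0])];q=(P[:,:2]-c)@Rm.T;z=P[:,2]
    def E(nm,ax,lo,hi,olo,ohi,t,sgn=1):
        m=(q[:,ax]>lo)&(q[:,ax]<hi)&(q[:,1-ax]>olo)&(q[:,1-ax]<ohi)
        print(n,nm,edge(sgn*q[m,ax],z[m]>t),m.sum())
    E('terminal +y',1,.002,.03,.0395,.05,.034,-1)
    E('terminal -y',1,-.03,-.002,.0395,.05,.034)
    E('terminal face x',0,.025,.047,-.012,.012,.034)
    E('back case face',0,.035,.07,.025,.045,.034);E('back case face-',0,.035,.07,-.045,-.025,.034)
    E('plate +y',1,0,.03,-.028,-.015,.048,-1);E('plate -y',1,-.03,0,-.028,-.015,.048)
    E('plate face',0,-.022,0,-.008,.008,.043,-1)
    E('front case',0,-.055,-.03,.02,.045,.035,-1);E('front case-',0,-.055,-.03,-.045,-.02,.035,-1)
    E('front end',0,-.09,-.06,-.04,.04,.02);E('back end',0,.075,.1,-.04,.02,.02,-1)
    E('case +y',1,.03,.07,-.06,.07,.015,-1);E('case -y',1,-.19,-.14,-.06,.07,.02)
    E('front end dial',0,-.09,-.06,-.14,-.08,.02)
    m=(abs(abs(q[:,1])-.0175)<.01)&((abs(q[:,0]-.027)<.006)|((abs(q[:,0]+.02)<.006)))&(z>.0305)&(z<.038)
    for s in(1,-1): print(' rail',s,np.median(q[m&(s*q[:,1]>0),1]),(m&(s*q[:,1]>0)).sum())
    # yaw from points: panel seam/edge +y lines
    m=(z>.012)&(q[:,1]>.03)&(q[:,1]<.06)
P
E
python3 f.py
```

```text
top terminal +y (np.float64(-0.014994661203962818), np.float64(0.9111111111111111)) 45
top terminal -y (np.float64(-0.013892197860981698), np.float64(0.925)) 40
top terminal face x (np.float64(0.03936936198134499), np.float64(0.918918918918919)) 74
top back case face (np.float64(0.0557092334045216), np.float64(0.925531914893617)) 94
top back case face- (np.float64(0.05642770504806629), np.float64(0.9222222222222223)) 90
top plate +y (np.float64(-0.009391715802713196), np.float64(0.8627450980392157)) 51
top plate -y (np.float64(-0.010895338195748299), np.float64(0.84)) 50
top plate face (np.float64(0.016139783780805158), np.float64(1.0)) 28
top front case (np.float64(0.047241912222639626), np.float64(1.0)) 66
top front case- (np.float64(0.047228266584611545), np.float64(1.0)) 64
top front end (np.float64(-0.07471422217471574), np.float64(0.90625)) 352
top back end (np.float64(-0.0926010961355423), np.float64(0.978021978021978)) 91
top case +y (np.float64(-0.05100465853812061), np.float64(0.9983361064891847)) 601
top case -y (np.float64(-0.17285838908798076), np.float64(1.0)) 662
top f
[... 757 characters left out ...]
0.019103234144159827), np.float64(0.75)) 48
scene front case (np.float64(0.046665537162199275), np.float64(0.8181818181818182)) 55
scene front case- (np.float64(0.04687728892011826), np.float64(0.7903225806451613)) 62
scene front end (np.float64(-0.07437134882450983), np.float64(0.9830508474576272)) 59
scene back end (np.float64(-0.08879676690138211), np.float64(0.7731481481481481)) 216
scene case +y (np.float64(-0.05529307980908217), np.float64(1.0)) 230
scene case -y (np.float64(-0.16974188219281097), np.float64(0.8953846153846153)) 650
scene front end dial (np.float64(-0.07254905501135629), np.float64(0.9782608695652174)) 46
 rail 1 0.017064739251593634 12
 rail -1 -0.016628580962212466 9
```

>>> carry_out(deltas=[-0.043,-0.0415,0.0133,0,0,0.044,-0.086,-0.083,0.0266,0,0,0.088,-0.129,-0.1245,0.04,0,0,0.132,-0.172,-0.166,0.0532,0,0,0.176,-0.215,-0.2075,0.0665,0,0,0.22], grip=50, grip_force=25)

```text
time: 1.82
eef_pos: [0.3283, 0.3953, 0.1648]
tcp_rot: [0.238, 0.971, 0.0, 0.0]
contact_force: [0.3, -1.3, -0.6]
opening: 0.503
finger_force: 0.0
```

```bash
cat > go.py <<'E'
import sys
from h import *
np.set_printoptions(precision=4,suppress=True)
# args: x y z phi(deg of tool y)
def rep(t=None):
    s=ctrl.get_state();r=R.from_quat(s['tcp_rot']).as_matrix();phi=np.degrees(np.arctan2(r[1,1],r[0,1]))
    print('t',round(s['time'],2),'pos',s['eef_pos'],'phi',round(phi,2),'tilt',r[:,2],'F',s['contact_force'],'M',s['wrist_torque'],'open',round(s['opening'],3),'ff',s['finger_force'])
    if t is not None:
        p=np.radians(t[3]);G=np.array([[-np.sin(p),np.cos(p),0],[np.cos(p),np.sin(p),0],[0,0,-1]]).T
        # tool x = y rotated +90: (-sin,cos)
        G=np.c_[[-np.sin(p),np.cos(p),0],[np.cos(p),np.sin(p),0],[0,0,-1]]
        print('delta',r.T@(np.array(t[:3])-s['eef_pos']),R.from_matrix(r.T@G).as_rotvec())
a=[float(v) for v in sys.argv[1:]]
rep(a if a else None)
E
python3 go.py .431 .227 .12 54.4
```

```text
t 1.82 pos [0.3283 0.3953 0.1648] phi 62.51 tilt [ 0.001   0.0006 -1.    ] F [ 0.2922 -1.2625 -0.603 ] M [ 0.002  -0.0396  0.0215] open 0.503 ff 0.0
delta [-0.1688 -0.102   0.0448] [0.0011 0.0005 0.1415]
```

>>> carry_out(deltas=[-0.042,-0.0255,0.0112,0,0,0.036,-0.084,-0.051,0.0224,0,0,0.071,-0.127,-0.0765,0.0336,0,0,0.107,-0.169,-0.102,0.045,0,0,0.142,-0.169,-0.102,0.045,0,0,0.142])

```text
time: 2.45
eef_pos: [0.4314, 0.2261, 0.1193]
tcp_rot: [0.308, 0.951, -0.0, -0.0]
contact_force: [-1.1, 0.8, 1.1]
opening: 0.498
finger_force: 0.0
```

```bash
python3 go.py .431 .227 .003 54.4
```

```text
t 2.45 pos [0.4314 0.2261 0.1193] phi 54.14 tilt [-0.0009 -0.0006 -1.    ] F [-1.0686  0.7638  1.1321] M [ 0.0186 -0.018   0.0035] open 0.498 ff 0.0
delta [0.0008 0.0006 0.1163] [-0.001  -0.0004 -0.0045]
```

Descend, then close lightly.

>>> carry_out(deltas=[0.001,0.0005,0.045,0,0,-0.004,0.001,0.0005,0.085,0,0,-0.004,0.001,0.0005,0.106,0,0,-0.004,0.001,0.0005,0.116,0,0,-0.004,0.001,0.0005,0.116,0,0,-0.004])

```text
time: 3.08
eef_pos: [0.4297, 0.23, 0.0038]
tcp_rot: [0.303, 0.953, -0.0, -0.0]
contact_force: [-0.6, 0.4, -0.3]
opening: 0.5
finger_force: 0.0
```

>>> carry_out(deltas=[0,0,0,0,0,0,0,0,0,0,0,0,0,0,0,0,0,0,0,0,0,0,0,0], grip=10, grip_force=30)

```text
time: 3.58
eef_pos: [0.4311, 0.2301, 0.0051]
tcp_rot: [0.304, 0.953, 0.001, 0.001]
contact_force: [-0.4, 0.7, 6.3]
opening: 0.29
finger_force: 30.1
```

```bash
python3 go.py .431 .227 .12 54.4
```

```text
t 3.58 pos [0.4311 0.2301 0.0051] phi 54.65 tilt [ 0.0024  0.0012 -1.    ] F [-0.4054  0.6889  6.2571] M [ 0.3107  0.184  -0.0007] open 0.29 ff 30.086298286914825
delta [-0.0019 -0.0023 -0.1149] [0.0023 0.0012 0.0043]
```

>>> carry_out(deltas=[0,0,-0.008,0,0,0,0,0,-0.035,0,0,0,0,0,-0.07,0,0,0,0,0,-0.1,0,0,0,0,0,-0.115,0,0,0])

```text
time: 4.2
eef_pos: [0.4303, 0.2295, 0.1204]
tcp_rot: [0.304, 0.953, 0.0, 0.001]
contact_force: [0.4, -0.1, -0.9]
opening: 0.293
finger_force: 29.6
```

```bash
cat > g.py <<'E'
from h import *
im,d=snap('top');im2,d2=snap('scene');np.savez('g.npz',im=im,d=d,im2=im2,d2=d2)
s=ctrl.get_state()
u,v=pix('top',[s['eef_pos']])[0].astype(int);a=cv2.resize(im[v-45:v+45,u-50:u+50],(500,450),interpolation=2)
u,v=pix('scene',[s['eef_pos']])[0].astype(int);b=cv2.resize(im2[v-45:v+45,u-50:u+50],None,fx=3,fy=5,interpolation=2)
b=cv2.resize(im2[v-45:v+45,u-30:u+30],(300,450),interpolation=2)
cv2.imwrite('pics/g.png',np.hstack([a,b])[:,:,::-1])
E
python3 g.py; python3 go.py .565 .04 .12 102.2
```

```text
t 4.3 pos [0.4307 0.2296 0.1203] phi 54.66 tilt [ 0.0029  0.0007 -1.    ] F [ 0.4504  0.3186 -0.4941] M [-0.0281  0.     -0.0104] open 0.291 ff 29.624446034431458
delta [-0.2192 -0.077   0.0005] [ 0.0013  0.0028 -0.8298]
```

View pics/g.png

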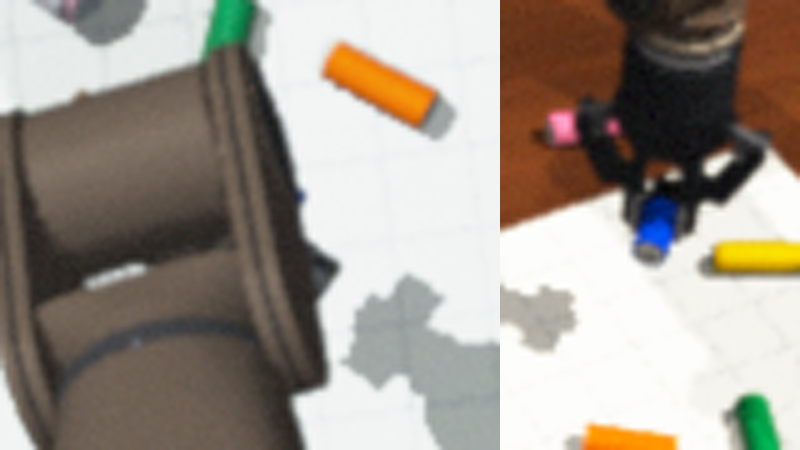

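>>> carry_out(deltas=[-0.028,-0.01,0,0,0,-0.1,-0.06,-0.021,0,0,0,-0.21,-0.096,-0.034,0,0,0,-0.34,-0.132,-0.046,0,0,0,-0.47,-0.165,-0.058,0,0,0,-0.6])

```text
time: 4.92
eef_pos: [0.5303, 0.0856, 0.1166]
tcp_rot: [0.006, 1.0, -0.0, -0.002]
contact_force: [0.3, 0.1, -1.8]
opening: 0.293
finger_force: 29.7
```

```bash
python3 go.py .579 .0379 .115 102.2
```

```text
t 4.92 pos [0.5303 0.0856 0.1166] phi 89.27 tilt [-0.0036  0.     -1.    ] F [ 0.3175  0.1251 -1.7872] M [ 0.0111 -0.0248 -0.0002] open 0.293 ff 29.66919332742691
delta [-0.0493 -0.047   0.0015] [ 0.0004 -0.0036 -0.2257]
```

>>> carry_out(deltas=[-0.017,-0.016,0,0,0,-0.076,-0.033,-0.031,0,0,0,-0.151,-0.049,-0.047,0,0,0,-0.226,-0.049,-0.047,0,0,0,-0.226,-0.049,-0.047,0,0,0,-0.226])

```text
time: 5.55
eef_pos: [0.5779, 0.0393, 0.1172]
tcp_rot: [-0.104, 0.995, 0.0, -0.002]
contact_force: [-0.0, 0.2, -0.2]
opening: 0.291
finger_force: 29.7
```

```bash
python3 go.py .579 .0379 .052 102.2
```

```text
t 5.55 pos [0.5779 0.0393 0.1172] phi 101.93 tilt [-0.0033  0.0005 -1.    ] F [-0.018   0.182  -0.1765] M [ 0.0304  0.0159 -0.0161] open 0.291 ff 29.66167062520981
delta [-0.001  -0.0017  0.0652] [ 0.0012 -0.0031 -0.0046]
```

>>> carry_out(deltas=[-0.001,-0.0017,0.03,0,-0.002,-0.0045,-0.001,-0.0017,0.05,0,-0.002,-0.0045,-0.001,-0.0017,0.06,0,-0.002,-0.0045,-0.001,-0.0017,0.065,0,-0.002,-0.0045])

```text
time: 6.05
eef_pos: [0.5801, 0.0378, 0.0532]
tcp_rot: [-0.107, 0.994, 0.0, 0.001]
contact_force: [-0.7, 0.1, -0.6]
opening: 0.288
finger_force: 29.7
```

```bash
cat > k.py <<'E'
from h import *
np.set_printoptions(precision=4,suppress=True)
im,d=snap('scene');np.savez('k.npz',im=im,d=d)
s=ctrl.get_state();p=s['eef_pos']+[0,0,.008];hsv=cv2.cvtColor(im,cv2.COLOR_RGB2HSV)
e=np.array([np.cos(np.radians(12.2)),np.sin(np.radians(12.2)),0])
print('pred plus end face px',pix('scene',[p+e*.0325,p+e*.0345,p]))
u,v=pix('scene',[p+e*.02])[0].astype(int)
a=cv2.resize(np.clip(im[v-25:v+25,u-35:u+35]*1.7,0,255).astype('u1'),None,fx=10,fy=10,interpolation=2)
print('crop origin',u-35,v-25)
cv2.imwrite('pics/k.png',a[:,:,::-1])
E
python3 k.py;python3 go.py .579 .0379 .052 102.2
```

```text
pred plus end face px [[345.0082 237.4055]
 [345.3464 237.8383]
 [339.5917 230.4746]]
crop origin 307 209
t 6.1 pos [0.5801 0.0377 0.053 ] phi 102.25 tilt [ 0.001   0.0005 -1.    ] F [-0.2516 -0.063  -1.13  ] M [-0.0195  0.048   0.0112] open 0.292 ff 29.652667343616486
delta [0.0011 0.0005 0.001 ] [0.0003 0.0011 0.0008]
```

View pics/k.png

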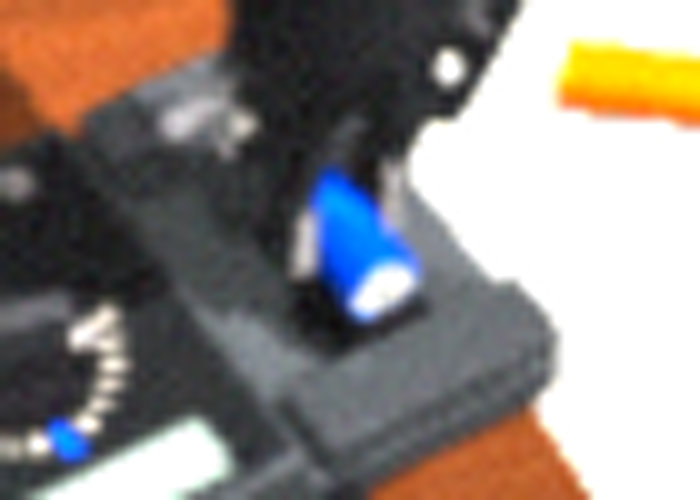

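The cell hangs level over the bay, its plus face at crop (385,290), aligned with the bay and close to the prediction. I push toward -x and feel for the plate.

>>> carry_out(deltas=[0.003,0,0.001,0,0,0,0.006,0,0.001,0,0,0,0.006,0,0.001,0,0,0])

```text
time: 6.48
eef_pos: [0.5747, 0.0361, 0.0533]
tcp_rot: [-0.107, 0.994, 0.0, 0.001]
contact_force: [-0.6, 0.2, -0.9]
opening: 0.288
finger_force: 29.7
```

>>> carry_out(deltas=[0.002,0,0,0,0,0,0.002,0,0,0,0,0])

```text
time: 6.72
eef_pos: [0.5735, 0.0358, 0.0534]
tcp_rot: [-0.107, 0.994, 0.0, 0.002]
contact_force: [1.7, 1.1, -0.9]
opening: 0.286
finger_force: 29.7
```

>>> carry_out(deltas=[0.002,0,0,0,0,0,0.002,0,0,0,0,0])

```text
time: 6.98
eef_pos: [0.5718, 0.0354, 0.0535]
tcp_rot: [-0.107, 0.994, -0.0, 0.002]
contact_force: [3.5, 1.0, -0.7]
opening: 0.288
finger_force: 29.7
```

>>> carry_out(deltas=[0.002,0,0,0,0,0,0.002,0,0,0,0,0])

```text
time: 7.22
eef_pos: [0.5697, 0.0349, 0.0534]
tcp_rot: [-0.107, 0.994, -0.0, 0.002]
contact_force: [4.8, 1.6, -0.3]
opening: 0.289
finger_force: 29.7
```

>>> carry_out(deltas=[0.0025,0,0,0,0,0,0.005,0,0,0,0,0,0.007,0,0,0,0,0,0.007,0,0,0,0,0])

```text
time: 7.72
eef_pos: [0.5639, 0.0336, 0.0537]
tcp_rot: [-0.106, 0.994, 0.0, 0.004]
contact_force: [7.5, 2.1, -1.4]
opening: 0.292
finger_force: 29.6
```

```bash
python3 go.py .5628 .0344 .031 102.2
```

```text
t 7.72 pos [0.5639 0.0336 0.0537] phi 102.2 tilt [ 0.0077  0.0009 -1.    ] F [ 7.5416  2.1336 -1.3618] M [ 0.5141 -1.2423 -0.0427] open 0.292 ff 29.64870125055313
delta [0.0011 0.001  0.0227] [-0.0008  0.0077  0.0001]
```

>>> carry_out(deltas=[0.001,0.001,0,0,0.005,0,0.001,0.001,0.004,0,0.005,0,0.001,0.001,0.008,0,0.005,0])

```text
time: 8.1
eef_pos: [0.5643, 0.0339, 0.0471]
tcp_rot: [-0.107, 0.994, -0.001, 0.003]
contact_force: [6.6, 0.4, 2.6]
opening: 0.291
finger_force: 30.1
```

>>> carry_out(deltas=[0,0,0.003,0,0,0,0,0,0.006,0,0,0])

```text
time: 8.35
eef_pos: [0.5643, 0.0339, 0.0411]
tcp_rot: [-0.107, 0.994, -0.001, 0.003]
contact_force: [6.8, 1.8, 1.7]
opening: 0.293
finger_force: 30.1
```

```bash
python3 go.py .5628 .0344 .031 102.2
```

```text
t 8.35 pos [0.5643 0.0339 0.0411] phi 102.23 tilt [ 0.0057 -0.0013 -1.    ] F [6.7824 1.7531 1.7159] M [ 0.2756 -1.1962  0.0409] open 0.293 ff 30.05435585975647
delta [0.0014 0.0008 0.0101] [-0.0025  0.0053  0.0006]
```

>>> carry_out(deltas=[0.002,0.0005,0,0,0.003,0,0.002,0.0005,0,0,0.003,0])

```text
time: 8.6
eef_pos: [0.5624, 0.0336, 0.0409]
tcp_rot: [-0.107, 0.994, -0.002, 0.002]
contact_force: [9.6, 0.2, -0.3]
opening: 0.293
finger_force: 29.9
```

>>> carry_out(deltas=[0,0,0.002,0,0,0,0,0,0.004,0,0,0])

```text
time: 8.85
eef_pos: [0.5628, 0.0339, 0.0375]
tcp_rot: [-0.107, 0.994, -0.001, 0.002]
contact_force: [8.4, 1.1, 2.4]
opening: 0.291
finger_force: 30.1
```

```bash
python3 go.py .5628 .0344 .031 102.2
```

```text
t 8.85 pos [0.5628 0.0339 0.0375] phi 102.23 tilt [ 0.0042 -0.002  -1.    ] F [8.3812 1.1073 2.3577] M [ 0.2424 -1.31    0.024 ] open 0.291 ff 30.10514259338379
delta [-0.0001  0.0005  0.0065] [-0.0029  0.0037  0.0005]
```

>>> carry_out(deltas=[0,0,0.002,0,0,0,0,0,0.004,0,0,0])

```text
time: 9.1
eef_pos: [0.5628, 0.034, 0.0335]
tcp_rot: [-0.107, 0.994, -0.001, 0.002]
contact_force: [8.3, 2.3, 2.5]
opening: 0.29
finger_force: 30.1
```

>>> carry_out(deltas=[0,0,0.0015,0,0,0,0,0,0.0015,0,0,0])

```text
time: 9.35
eef_pos: [0.5627, 0.034, 0.0318]
tcp_rot: [-0.107, 0.994, -0.001, 0.002]
contact_force: [7.8, 2.0, 1.6]
opening: 0.292
finger_force: 30.1
```

```bash
python3 go.py .566 .0349 .031 102.2
```

```text
t 9.35 pos [0.5627 0.034  0.0318] phi 102.24 tilt [ 0.004  -0.0018 -1.    ] F [7.758  1.9625 1.5587] M [ 0.3718 -1.3778  0.0468] open 0.292 ff 30.113247334957123
delta [-0.0034  0.0001  0.0009] [-0.0026  0.0035  0.0007]
```

>>> carry_out(deltas=[0,0,0.001,0,0,0,-0.0015,0,0.001,0,0,0,-0.003,0,0.001,0,0,0,-0.003,0,0.001,0,0,0])

```text
time: 9.85
eef_pos: [0.5645, 0.0346, 0.0311]
tcp_rot: [-0.107, 0.994, -0.001, 0.0]
contact_force: [4.3, 2.3, 6.8]
opening: 0.292
finger_force: 30.5
```

>>> carry_out(deltas=[-0.001,0,0,0,0,0,-0.001,0,0,0,0,0])

```text
time: 10.1
eef_pos: [0.5652, 0.0348, 0.0311]
tcp_rot: [-0.107, 0.994, -0.001, -0.0]
contact_force: [3.6, 2.1, 7.9]
opening: 0.289
finger_force: 30.5
```

```bash
python3 go.py .566 .0349 .031 102.2
```

```text
t 10.1 pos [0.5652 0.0348 0.0311] phi 102.29 tilt [-0.0005 -0.0022 -1.    ] F [3.6354 2.0809 7.8645] M [ 0.2217 -0.5274  0.0785] open 0.289 ff 30.54732084274292
delta [-0.0008 -0.0001  0.0001] [-0.0021 -0.0009  0.0015]
```

>>> carry_out(deltas=[-0.0007,0,-0.0006,0,0,0,-0.0014,0,-0.0006,0,0,0])

```text
time: 10.35
eef_pos: [0.5658, 0.0349, 0.0312]
tcp_rot: [-0.107, 0.994, -0.001, -0.001]
contact_force: [1.8, 0.1, 8.1]
opening: 0.289
finger_force: 30.6
```

>>> carry_out(deltas=[-0.001,0,0,0,0,0,-0.001,0,0,0,0,0])

```text
time: 10.6
eef_pos: [0.5665, 0.0351, 0.0312]
tcp_rot: [-0.107, 0.994, -0.001, -0.002]
contact_force: [1.6, -0.5, 8.9]
opening: 0.287
finger_force: 30.6
```

>>> carry_out(deltas=[0,0,0,0,0,0,0,0,0,0,0,0,0,0,0,0,0,0], grip=48)

```text
time: 10.98
eef_pos: [0.5635, 0.0357, 0.0277]
tcp_rot: [-0.107, 0.994, -0.0, -0.005]
contact_force: [0.0, -0.4, -0.2]
opening: 0.48
finger_force: 0.0
```

>>> carry_out(deltas=[0,0,-0.01,0,0,0,0,0,-0.03,0,0,0,0,0,-0.06,0,0,0,0,0,-0.09,0,0,0])

```text
time: 11.48
eef_pos: [0.5658, 0.0357, 0.1214]
tcp_rot: [-0.107, 0.994, -0.001, -0.002]
contact_force: [-0.2, -0.3, 1.0]
opening: 0.48
finger_force: 0.0
```

```bash
python3 go.py .5887 -.0759 .13 60
```

```text
t 11.47 pos [0.5658 0.0357 0.1214] phi 102.24 tilt [-0.0043 -0.0015 -1.    ] F [-0.1847 -0.3353  0.9706] M [-0.0032 -0.0547  0.0027] open 0.48 ff 0.0
delta [ 0.0014 -0.1139 -0.0085] [-0.0022 -0.0041  0.7373]
```

>>> carry_out(deltas=[0,-0.023,-0.002,0,0,0.15,0,-0.046,-0.004,0,-0.001,0.33,0,-0.069,-0.006,0,-0.002,0.51,0.001,-0.092,-0.008,-0.001,-0.003,0.69,0.0014,-0.114,-0.0085,-0.002,-0.004,0.87])

```text
time: 12.1
eef_pos: [0.589, -0.0769, 0.1296]
tcp_rot: [0.325, 0.946, -0.0, 0.001]
contact_force: [-0.5, -0.2, -0.5]
opening: 0.477
finger_force: 0.0
```

```bash
cat > l.py <<'E'
from h import *
from d import rect
a,d=snap('top');b,d2=snap('scene');np.savez('l.npz',a=a,d=d,b=b,d2=d2)
t=[]
for n,im in(('top',a),('scene',b)):
    r=np.clip(rect(n,im,.045,(.57,.0),np.radians(12.2),.07,.075,2600)*1.8,0,255).astype('u1');t.append(r)
cv2.imwrite('pics/l.png',np.hstack(t)[:,:,::-1]);print(t[0].shape)
E
python3 l.py; python3 go.py .5887 -.0759 .13 0.2
```

```text
(365, 390, 3)
t 12.2 pos [ 0.5893 -0.0779  0.1295] phi 52.27 tilt [ 0.0012 -0.0015 -1.    ] F [-0.0746  0.4855  0.3259] M [0.0467 0.0044 0.0092] open 0.48 ff 0.0
delta [ 0.0017  0.0012 -0.0005] [0.0004 0.0019 0.9089]
```

View pics/l.png

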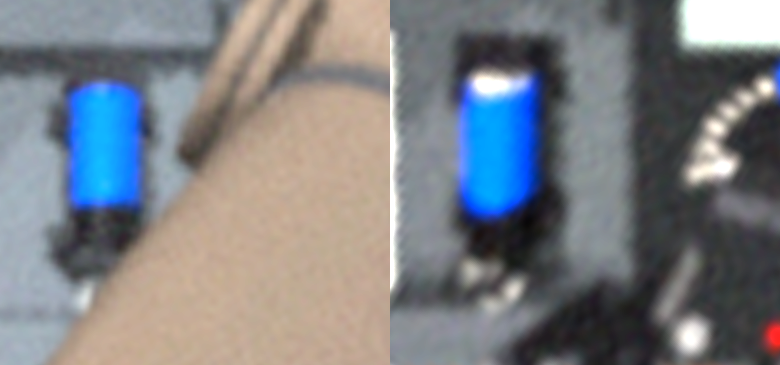

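The cell lies in the bay between the rails, blue end at (105,90) by the terminal in the left view. I check its level and end positions in depth.

Run:
```python
from h import *
np.set_printoptions(precision=4,suppress=True)
L=np.load('l.npz');y=np.radians(12.2);c=np.array([.56,.033]);Rm=np.array([[np.cos(y),np.sin(y)],[-np.sin(y),np.cos(y)]])
for n,i,d in(('top','a','d'),('scene','b','d2')):
    P=cloud(n,L[d]);q=(P[...,:2]-c)@Rm.T;hsv=cv2.cvtColor(L[i],cv2.COLOR_RGB2HSV)
    for a in np.arange(.048,-.03,-.004):
        row=['%3d'%(1000*np.nanmedian(P[...,2][(abs(q[...,0]-a)<.003)&(abs(q[...,1]-b)<.003)] if ((abs(q[...,0]-a)<.003)&(abs(q[...,1]-b)<.003)).any() else np.nan)) if ((abs(q[...,0]-a)<.003)&(abs(q[...,1]-b)<.003)).any() else ' . ' for b in np.arange(.02,-.0201,-.004)]
        print('%4d'%(a*1000+.1),' '.join(row))
    m=(hsv[...,0]>105)&(hsv[...,0]<130)&(hsv[...,1]>120)&(hsv[...,2]>60)&(abs(q[...,0])<.05)&(abs(q[...,1])<.025)
    print(n,m.sum(),'a range',np.percentile(q[m][:,0],[1,99]),'b',np.median(q[m][:,1]),'z',np.percentile(P[m][:,2],[50,90]))
```

```text
48  26  34  42  42  42  42  41  44  42  24  24
  44  26  35  43  43  43  42  41  42  44  25  25
  40  25  26  42  43  48  46  49  46  35  28  24
  36  25  30  42  45  50  50  49  49  49  33  22
  32  34  33  28  48  50  50  51  50  45  34  29
  28  34  35  34  47  49  49  50  50  45  34  29
  24  29  29  33  45  48  49  49  48  48  36  24
  20  25  25  38  46  48  49  49  46  45  27  23
  16  25  25  29  47  51  52  50  50  38  29  26
  12  24  25  35  46  48  52  51  50  47  29  27
   8  25  25  27  46  51  53  52  47  44  24  28
   4  25  25  28  49  52  54  51  51  46  21  28
   0  25  26  37  49  51  54  54  51  44  25  26
  -3  26  26  40  46  51  51  49  49  44  26  26
  -7  26  26  38  47  52  52  51  50  46  28  27
 -11  26  35  45  49  52  52  52  51  46  41  . 
 -15  31  31  37  50  52  52  52  50  48  .   . 
 -19  35  32  30  51  53  52  52  49  48  .   . 
 -23  32  34  29  48  53  53  54  50  .   .   . 
 -27  29  28  28  62  60  59  58  .   .   .   . 
top 168 a range [-0.0077  0.0404] b 0.0006286787716237322 z [0.0486 0.0531]
  48  28  42  41  42  40  41  43  43  40  33  
[... 311 characters left out ...]
.   49  49  50  50  48  43  28  22
  16  25  .   44  44  45  51  51  49  45  29  25
  12  26  .   44  45  49  49  49  47  41  29  23
   8  25  .   .   49  49  49  50  48  44  26  23
   4  25  .   .   .   50  50  50  50  39  32  26
   0  24  .   .   43  50  50  50  45  40  28  27
  -3  26  .   44  43  48  51  52  50  42  28  28
  -7  26  .   43  43  47  49  51  49  46  35  29
 -11  30  34  44  43  48  49  51  46  38  30  30
 -15  32  35  45  46  48  50  51  47  41  36  30
 -19  32  35  .   48  48  .   51  51  45  32  27
 -23  33  .   56  53  51  54  53  50  47  35  25
 -27  28  36  55  57  58  60  58  56  49  26  24
scene 111 a range [-0.0136  0.0396] b -0.003241311072857448 z [0.0482 0.0524]
```

Seated and level, with the top at about 51 mm along its whole length. Now I align with the dial.

>>> carry_out(deltas=[0.0017,0.0012,0,0,0,0.17,0.0017,0.0012,0,0,0,0.35,0.0017,0.0012,0,0,0.001,0.53,0.0017,0.0012,0,0,0.001,0.71,0.0017,0.0012,0,0,0.002,0.89])

```text
time: 12.82
eef_pos: [0.5877, -0.073, 0.1284]
tcp_rot: [0.699, 0.715, -0.0, -0.001]
contact_force: [-0.8, -0.1, 0.4]
opening: 0.478
finger_force: 0.0
```

>>> carry_out(deltas=[0,0,0,0,0,0.02,0,0,0,0,0,0.02])

```text
time: 13.08
eef_pos: [0.5877, -0.0735, 0.1279]
tcp_rot: [0.704, 0.71, -0.0, -0.001]
contact_force: [-0.7, -0.5, 0.3]
opening: 0.479
finger_force: 0.0
```

```bash
python3 go.py .5887 -.0759 .058 0.2
```

```text
t 13.07 pos [ 0.5877 -0.0735  0.1279] phi 0.49 tilt [-0.002   0.0014 -1.    ] F [-0.7367 -0.5362  0.2849] M [-0.019   0.0537 -0.0275] open 0.479 ff 0.0
delta [-0.0025  0.0011  0.0699] [-0.002  -0.0014  0.0051]
```

>>> carry_out(deltas=[-0.0025,0.001,0.025,-0.002,-0.001,0.005,-0.0025,0.001,0.05,-0.002,-0.001,0.005,-0.0025,0.001,0.063,-0.002,-0.001,0.005,-0.0025,0.001,0.069,-0.002,-0.001,0.005,-0.0025,0.001,0.069,-0.002,-0.001,0.005])

```text
time: 13.7
eef_pos: [0.5887, -0.0764, 0.0585]
tcp_rot: [0.707, 0.707, 0.0, -0.0]
contact_force: [-0.0, -0.6, 0.4]
opening: 0.482
finger_force: 0.0
```

```bash
python3 go.py .5887 -.0759 .058 0.2
```

```text
t 13.7 pos [ 0.5887 -0.0764  0.0585] phi 0.01 tilt [-0.0004  0.0005 -1.    ] F [-0.0491 -0.5875  0.3601] M [-0.0741  0.0206  0.0224] open 0.482 ff 0.0
delta [0.0005 0.     0.0005] [-0.0004 -0.0005 -0.0034]
```

>>> carry_out(deltas=[0,0,0,0,0,0,0,0,0,0,0,0,0,0,0,0,0,0,0,0,0,0,0,0,0,0,0,0,0,0], grip=3, grip_force=20)

```text
time: 14.32
eef_pos: [0.5898, -0.0765, 0.0595]
tcp_rot: [0.707, 0.707, 0.001, 0.001]
contact_force: [3.7, 0.8, 3.2]
opening: 0.118
finger_force: 24.6
```

```bash
python3 go.py .5887 -.0759 .058 0.2
```

```text
t 14.32 pos [ 0.5898 -0.0765  0.0595] phi -0.04 tilt [ 0.0028 -0.     -1.    ] F [3.7053 0.8371 3.2408] M [ 0.2174 -0.5954 -0.0307] open 0.118 ff 24.62242305278778
delta [ 0.0006 -0.0011  0.0015] [ 0.0028  0.     -0.0041]
```

Create m.py:
```python
from h import *
s=ctrl.get_state();r=R.from_quat(s['tcp_rot']).as_matrix()
print('t %.2f phi %.2f Mz %.3f'%(s['time'],np.degrees(np.arctan2(r[1,1],r[0,1])),s['wrist_torque'][2]),np.round(s['contact_force'],1),np.round(s['eef_pos'],4))
```

```text
(no output)
```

>>> carry_out(deltas=[0,0.0015,-0.001,0,0,0.035,0,0.0015,-0.001,0,0,0.07])

```text
time: 14.58
eef_pos: [0.5898, -0.0765, 0.0595]
tcp_rot: [0.732, 0.681, -0.0, -0.001]
contact_force: [1.4, 1.1, 3.5]
opening: 0.124
finger_force: 24.7
```

```bash
python3 m.py
```

```text
t 14.57 phi -4.16 Mz 0.007 [1.4 1.1 3.5] [ 0.5898 -0.0765  0.0595]
```

>>> carry_out(deltas=[0,0,0,0,0,0.03,0,0,0,0,0,0.05])

```text
time: 14.82
eef_pos: [0.5897, -0.0765, 0.0595]
tcp_rot: [0.749, 0.663, -0.0, -0.001]
contact_force: [-0.4, 0.1, 4.4]
opening: 0.122
finger_force: 24.8
```

```bash
python3 m.py
```

```text
t 14.82 phi -6.98 Mz 0.012 [-0.4  0.1  4.4] [ 0.5897 -0.0765  0.0595]
```

>>> carry_out(deltas=[0,0,0,0,0,0.03,0,0,0,0,0,0.05])

```text
time: 15.08
eef_pos: [0.5897, -0.0765, 0.0595]
tcp_rot: [0.765, 0.644, -0.0, -0.001]
contact_force: [-0.7, -0.5, 3.9]
opening: 0.118
finger_force: 24.9
```

```bash
python3 m.py
```

```text
t 15.07 phi -9.86 Mz -0.023 [-0.7 -0.5  3.9] [ 0.5897 -0.0765  0.0595]
```

>>> carry_out(deltas=[0,0,0,0,0,0.03,0,0,0,0,0,0.05])

```text
time: 15.32
eef_pos: [0.5896, -0.0764, 0.0594]
tcp_rot: [0.781, 0.624, -0.001, -0.001]
contact_force: [-0.8, 0.3, 6.1]
opening: 0.124
finger_force: 24.9
```

```bash
python3 m.py
```

```text
t 15.32 phi -12.72 Mz 0.060 [-0.8  0.3  6.1] [ 0.5896 -0.0764  0.0594]
```

>>> carry_out(deltas=[0,0,0,0,0,0.03,0,0,0,0,0,0.05])

```text
time: 15.58
eef_pos: [0.5896, -0.0764, 0.0594]
tcp_rot: [0.796, 0.605, -0.001, -0.001]
contact_force: [-0.8, 0.7, 6.6]
opening: 0.124
finger_force: 25.0
```

```bash
python3 m.py
```

```text
t 15.57 phi -15.51 Mz 0.214 [-0.8  0.7  6.6] [ 0.5896 -0.0764  0.0594]
```

>>> carry_out(deltas=[0,0,0,0,0,0.03,0,0,0,0,0,0.05])

```text
time: 15.82
eef_pos: [0.5895, -0.0764, 0.0594]
tcp_rot: [0.811, 0.585, -0.001, -0.001]
contact_force: [-0.8, -0.3, 5.1]
opening: 0.122
finger_force: 24.9
```

```bash
python3 m.py
```

```text
t 15.82 phi -18.42 Mz 0.068 [-0.8 -0.3  5.1] [ 0.5895 -0.0764  0.0594]
```

>>> carry_out(deltas=[0,0,0,0,0,0.03,0,0,0,0,0,0.05])

```text
time: 16.08
eef_pos: [0.5894, -0.0764, 0.0594]
tcp_rot: [0.826, 0.564, -0.001, -0.001]
contact_force: [-1.7, 0.8, 5.6]
opening: 0.114
finger_force: 25.0
```

```bash
python3 m.py
```

```text
t 16.07 phi -21.31 Mz 0.016 [-1.7  0.8  5.6] [ 0.5894 -0.0764  0.0594]
```

>>> carry_out(deltas=[0,0,0,0,0,0.03,0,0,0,0,0,0.05])

```text
time: 16.32
eef_pos: [0.5894, -0.0763, 0.0594]
tcp_rot: [0.839, 0.543, -0.001, -0.001]
contact_force: [-1.8, -0.0, 6.7]
opening: 0.119
finger_force: 25.0
```

```bash
python3 m.py
python3 - <<'E'
from h import *
from d import rect
t=[np.clip(rect(n,snap(n)[0],.052,(.589,-.0765),np.radians(12.2),.045,.045,4000)*1.8,0,255).astype('u1') for n in('top','scene')]
cv2.imwrite('pics/d2.png',np.hstack(t)[:,:,::-1])
E
```

```text
t 16.32 phi -24.17 Mz 0.005 [-1.8 -0.   6.7] [ 0.5894 -0.0763  0.0594]
```

View pics/d2.png

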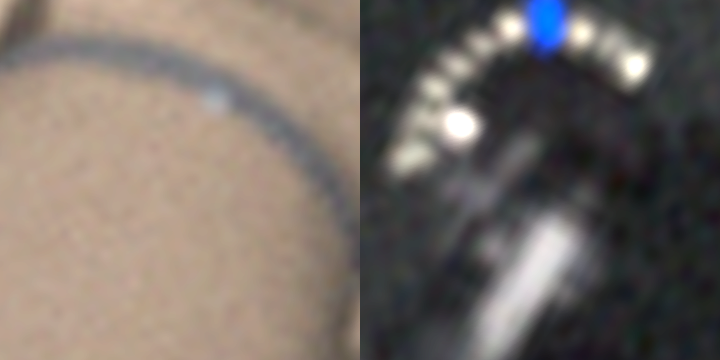

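The pointer shows clearly in the scene half at (460,125), about 33°, so position 2: one click done. I'll keep tracking it numerically.

```bash
cat > p.py <<'E'
from h import *
from d import rect
im=snap('scene')[0]
r=rect('scene',im,.052,(.589,-.0765),np.radians(12.2),.045,.045,4000).min(2).astype(float)
v,u=np.mgrid[:360,:360];a=(180-v)/4000;b=(180-u)/4000;rad=np.hypot(a,b);ang=np.degrees(np.arctan2(a,b))
m=(rad>.017)&(rad<.0275)&(ang>-20)&(ang<150)&(r>85)
k,l,s,c=cv2.connectedComponentsWithStats(m.astype('u1'))
for i in np.argsort(-s[1:,4])[:4]+1: print('  blob',s[i,4],'ang %.1f rad %.1f max %d'%(np.degrees(np.arctan2(180-c[i][1],180-c[i][0])),np.hypot(*(c[i]-180))/4,r[l==i].max()))
E
python3 p.py
```

```text
blob 1001 ang 33.7 rad 23.8 max 186
```

>>> carry_out(deltas=[0,0,0,0,0,0.05,0,0,0,0,0,0.1,0,0,0,0,0,0.15,0,0,0,0,0,0.2])

```text
time: 16.98
eef_pos: [0.5892, -0.0762, 0.0594]
tcp_rot: [0.89, 0.457, -0.001, -0.001]
contact_force: [-2.0, 0.8, 6.6]
opening: 0.121
finger_force: 25.1
```

```bash
python3 m.py; python3 p.py
```

```text
t 16.98 phi -35.67 Mz 0.026 [-2.   0.8  6.6] [ 0.5892 -0.0762  0.0594]
  blob 838 ang 42.4 rad 24.4 max 173
```

>>> carry_out(deltas=[0,0,0,0,0,0.04,0,0,0,0,0,0.08,0,0,0,0,0,0.08])

```text
time: 17.4
eef_pos: [0.5891, -0.0762, 0.0594]
tcp_rot: [0.907, 0.421, -0.001, -0.001]
contact_force: [-1.3, -0.1, 5.9]
opening: 0.12
finger_force: 25.1
```

```bash
python3 m.py; python3 p.py
```

```text
t 17.40 phi -40.20 Mz -0.031 [-1.3 -0.1  5.9] [ 0.5891 -0.0762  0.0594]
  blob 1003 ang 46.3 rad 23.9 max 171
```

>>> carry_out(deltas=[0,0,0,0,0,0.05,0,0,0,0,0,0.1,0,0,0,0,0,0.15,0,0,0,0,0,0.2])

```text
time: 17.95
eef_pos: [0.589, -0.076, 0.0594]
tcp_rot: [0.945, 0.328, -0.002, -0.001]
contact_force: [-2.4, 1.3, 7.4]
opening: 0.125
finger_force: 25.2
```

```bash
python3 m.py; python3 p.py
```

```text
t 17.95 phi -51.73 Mz 0.015 [-2.4  1.3  7.4] [ 0.589  -0.076   0.0594]
  blob 1084 ang 55.5 rad 23.4 max 181
  blob 1 ang 13.2 rad 27.5 max 86
  blob 1 ang 12.1 rad 27.4 max 86
```

>>> carry_out(deltas=[0,0,0,0,0,0.03,0,0,0,0,0,0.06,0,0,0,0,0,0.06])

```text
time: 18.38
eef_pos: [0.5889, -0.0759, 0.0594]
tcp_rot: [0.954, 0.3, -0.002, -0.001]
contact_force: [-2.6, 0.6, 7.6]
opening: 0.121
finger_force: 25.2
```

```bash
python3 m.py; python3 p.py
```

```text
t 18.38 phi -55.10 Mz -0.022 [-2.6  0.6  7.6] [ 0.5889 -0.0759  0.0594]
  blob 1084 ang 60.3 rad 23.8 max 209
  blob 3 ang 12.6 rad 27.4 max 87
  blob 1 ang 10.5 rad 27.5 max 87
```

>>> carry_out(deltas=[0,0,0,0,0,0.05,0,0,0,0,0,0.1,0,0,0,0,0,0.15,0,0,0,0,0,0.2])

```text
time: 18.92
eef_pos: [0.5888, -0.0757, 0.0594]
tcp_rot: [0.979, 0.202, -0.002, -0.001]
contact_force: [-2.6, 1.4, 7.0]
opening: 0.122
finger_force: 25.2
```

```bash
python3 m.py; python3 p.py
```

```text
t 18.93 phi -66.63 Mz -0.051 [-2.6  1.4  7. ] [ 0.5888 -0.0757  0.0594]
  blob 987 ang 69.0 rad 23.7 max 185
  blob 275 ang -16.0 rad 20.8 max 97
  blob 7 ang 11.6 rad 27.4 max 89
```

>>> carry_out(deltas=[0,0,0,0,0,0.03,0,0,0,0,0,0.03])

```text
time: 19.23
eef_pos: [0.5888, -0.0757, 0.0594]
tcp_rot: [0.982, 0.188, -0.002, -0.001]
contact_force: [-3.0, 1.5, 8.1]
opening: 0.117
finger_force: 25.2
```

```bash
python3 m.py; python3 p.py
```

```text
t 19.23 phi -68.27 Mz -0.020 [-3.   1.5  8.1] [ 0.5888 -0.0757  0.0594]
  blob 889 ang 74.5 rad 24.0 max 183
  blob 418 ang -13.1 rad 19.8 max 97
  blob 3 ang 12.6 rad 27.4 max 87
  blob 1 ang 10.5 rad 27.5 max 87
```

>>> carry_out(deltas=[0,0,0,0,0,0.05,0,0,0,0,0,0.1,0,0,0,0,0,0.15])

```text
time: 19.65
eef_pos: [0.5888, -0.0755, 0.0595]
tcp_rot: [0.993, 0.114, -0.002, -0.001]
contact_force: [-3.0, 1.7, 8.2]
opening: 0.123
finger_force: 25.3
```

```bash
python3 m.py; python3 p.py
```

```text
t 19.65 phi -76.89 Mz 0.144 [-3.   1.7  8.2] [ 0.5888 -0.0755  0.0595]
  blob 1084 ang 77.0 rad 23.7 max 218
  blob 534 ang -13.1 rad 20.0 max 110
  blob 1 ang 12.1 rad 27.4 max 86
  blob 1 ang 10.5 rad 27.5 max 86
```

>>> carry_out(deltas=[0,0,0,0,0,0.02,0,0,0,0,0,0.04,0,0,0,0,0,0.04])

```text
time: 20.08
eef_pos: [0.5887, -0.0755, 0.0594]
tcp_rot: [0.996, 0.095, -0.002, -0.001]
contact_force: [-3.5, 2.7, 8.5]
opening: 0.122
finger_force: 25.3
```

```bash
python3 m.py; python3 p.py
```

```text
t 20.07 phi -79.15 Mz 0.000 [-3.5  2.7  8.5] [ 0.5887 -0.0755  0.0594]
  blob 667 ang 80.4 rad 24.6 max 168
  blob 579 ang -12.2 rad 19.8 max 114
  blob 4 ang 12.4 rad 27.4 max 88
  blob 1 ang 10.5 rad 27.5 max 87
```

>>> carry_out(deltas=[0,0,0,0,0,0.02,0,0,0,0,0,0.035,0,0,0,0,0,0.035])

```text
time: 20.5
eef_pos: [0.5887, -0.0754, 0.0594]
tcp_rot: [0.997, 0.077, -0.002, -0.001]
contact_force: [-4.0, 1.3, 7.4]
opening: 0.118
finger_force: 25.3
```

```bash
python3 m.py; python3 p.py
```

```text
t 20.50 phi -81.17 Mz 0.057 [-4.   1.3  7.4] [ 0.5887 -0.0754  0.0594]
  blob 955 ang 88.3 rad 23.8 max 202
  blob 586 ang -11.8 rad 19.7 max 112
```

>>> carry_out(deltas=[0,0,0,0,0,0,0,0,0,0,0,0])

```text
time: 20.8
eef_pos: [0.5887, -0.0754, 0.0594]
tcp_rot: [0.997, 0.077, -0.002, -0.001]
contact_force: [-3.8, 2.4, 8.5]
opening: 0.122
finger_force: 25.3
```

```bash
python3 m.py; python3 p.py
```

```text
t 20.80 phi -81.16 Mz 0.002 [-3.8  2.4  8.5] [ 0.5887 -0.0754  0.0594]
  blob 955 ang 88.4 rad 23.8 max 205
  blob 580 ang -11.9 rad 19.7 max 113
  blob 7 ang 11.6 rad 27.4 max 88
```

>>> carry_out(deltas=[0,0,0,0,0,0,0,0,0,0,0,0,0,0,0,0,0,0], grip=45)

```text
time: 21.22
eef_pos: [0.5894, -0.0763, 0.0586]
tcp_rot: [0.997, 0.077, -0.001, -0.0]
contact_force: [-0.5, -0.2, 0.3]
opening: 0.452
finger_force: 0.0
```

>>> carry_out(deltas=[0,0,-0.02,0,0,0,0,0,-0.05,0,0,0,0,0,-0.1,0,0,0,0,0,-0.15,0,0,0,0,0,-0.18,0,0,0])

```text
time: 21.85
eef_pos: [0.5913, -0.0768, 0.2448]
tcp_rot: [0.997, 0.078, 0.003, 0.001]
contact_force: [-0.2, -0.1, -0.6]
opening: 0.448
finger_force: 0.0
```

```bash
python3 m.py; python3 p.py; python3 go.py .45 -.1 .3 -60
```

```text
t 21.85 phi -81.11 Mz 0.040 [-0.2 -0.1 -0.6] [ 0.5913 -0.0768  0.2448]
  blob 953 ang 88.4 rad 23.9 max 203
  blob 4 ang 12.4 rad 27.4 max 87
  blob 1 ang 10.5 rad 27.5 max 86
t 21.9 pos [ 0.5929 -0.0773  0.2489] phi -81.1 tilt [ 0.0117 -0.0033 -0.9999] F [ 0.5276 -1.1493  3.6322] M [ 0.0097 -0.0464 -0.0309] open 0.447 ff 0.0
delta [-0.1442  0.0006 -0.0527] [ 0.0071 -0.01   -0.3682]
```

Clear of everything. A last look with the scene camera.

>>> carry_out(deltas=[0,0,0,0,0,0,0,0,0,0,0,0])

```text
time: 22.15
eef_pos: [0.5892, -0.0762, 0.2377]
tcp_rot: [0.997, 0.078, -0.002, -0.001]
contact_force: [0.5, 0.4, 0.2]
opening: 0.451
finger_force: 0.0
```

```bash
python3 - <<'E'
from h import *
from d import rect
im=snap('scene')[0]
r=np.clip(rect('scene',im,.048,(.575,-.02),np.radians(12.2),.075,.11,3400)*1.8,0,255).astype('u1');cv2.imwrite('pics/f.png',r[:,:,::-1])
E
python3 p.py
```

```text
blob 937 ang 88.5 rad 23.9 max 205
  blob 3 ang 12.6 rad 27.4 max 87
  blob 1 ang 10.5 rad 27.5 max 86
```

View pics/f.png

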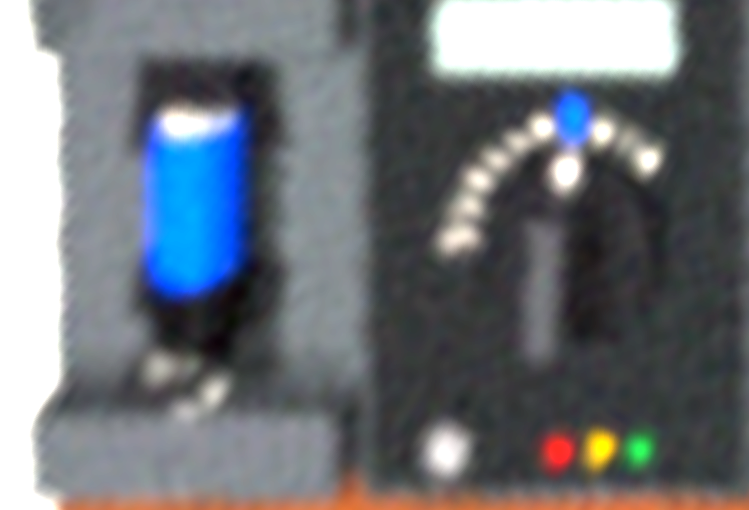

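The pointer at (567,172) stands at the blue tick (573,118), and the cell lies in the bay, plus end at (195,120).

```bash
python3 -c "
from plant import ctrl
print(ctrl.sign_off())"
```

```text
the job is handed in; nothing more can be done
None
```

The blue cell is seated in the bay, plus end to the fixed terminal, and the dial was turned five clicks from position 1 to the blue tick without going beyond it; the job was handed in at about 22 s, and no verdict came back.

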